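# Wedge the probe cassette tight in a test fixture

### The arm

A 6-joint arm with a two-finger parallel gripper is mounted at the origin on the work surface. World frame = base frame: x ahead of the robot, y to its left, z up, the work surface at z = 0. Lengths are in m, angles in rad, forces in N, time in s.
With the tool pointing down it reaches from about 0.375 to 0.975 m from the base axis. Payload 3.8 kg.
Tool frame: the origin (TCP) lies on the centre line of the jaws, within the pads' length; the fingertips stand 14 mm ahead of it and the grasp point (between the pads) lies 5 mm behind it; z points along the fingers, y is the line along which they close (so a half turn about z gives the same grasp; the last joint's range is limited). The gripper opens to 85 mm and grips with 20 to 120 N. Pads are 22 mm wide; open, the fingers measure 114 mm over their backs; the gripper's body (76 mm by 85 mm) begins 54 mm behind the grasp point. The pads swing forward as they close: fully open they stand 13 mm farther back than shut.
Start: joints at [-1.266, 0.264, 1.604, -0, 1.274, -0.037], TCP at [0.226, -0.636, 0.245] pointing down, gripper open.
Joint ranges: [-2.63, 2.63], [-0.94, 2.18], [0.31, 2.57], [-1.31, 4.45], [0, 2.66], [-2.55, 2.55]. Speed limits (rad/s): [2.57, 2.57, 3.14, 3.14, 3.14, 3.14].

### API

Orientations are given as a rotation vector (axis times angle).
In Python, from workcell import bot, eyes, spot_in gives the robot as it stands.
- The arm moves only by the tool carry_out, never from a script. Its argument "series" is text: rows parted by semicolons, each of 4 numbers parted by spaces: the shift along the world's x, y, z in m, then the turn about the world's z in degrees. In form: tx ty tz roll; .... A call has 1 to 20 rows; each row shifts and turns the commanded pose from where the row before left it; what a row does not reach is not made up. A row lasts 1/8 s, in which the tool goes at most 62.5 mm and 10.7 degrees, less where a joint would pass 70% of its speed; a pose out of reach is approached as far as the arm can. A call is refused whole if a number of a shift passes 0.0625 or a number of a turn 10.7, either way. A call with a gripper value outside its range is refused whole. "jaw" is the gripper command: -1 is shut, 1 is fully open, values between are in proportion, set as the call begins (left out, the last holds). The fingers move at their own pace and stop on an object; "grip_force" is the grip in N (left out, the last holds). Time passes only in rows, so rows that do not move let the fingers close. It gives the time, the measured TCP pose, the force, the opening and the grip force at its end, in the units of the state.
- bot.read_state(): the state, without advancing time (a new reading comes with each control period).
- eyes.read_camera(name): name is "scene" or "side" or "wrist"; returns (picture, depth): 480x640x3 uint8, blue, green, red; 480x640 float32, m along the optical axis (not along the pixel's ray), 0 where there is no reading.
- eyes.get_calibration(name): a dict with "K" (3x3 intrinsics, pixels), "position" and "rotation" of the camera in the world; the wrist camera has in their place "T_tool_cam" (4x4, takes a point from camera to tool coordinates, whose origin is the TCP and whose axes are the flange's). Camera axes: x right, y down, z forward; pixel columns grow to the right and rows downward; lengths in m; the calibration is good to about 2 mm. A picture is of the moment at which its call begins: read the wrist's pose just before it. get_calibration takes no time and is no camera call.
- bot.finish_job(): hands the job in; it is judged then, once.
Trained networks look in the newest picture that a camera, given by its name, has taken for a name from the list of things; names that differ only in an ending like _2 or _b are one class to them, and where a whole thing is asked for, a point or a joint stands for the part that bears it (a point fixed in the world has none). Each returns a list of dicts, best first, with "score" (0 to 1); they miss things now and then, are a little off and sometimes report something else, mostly with a low value. They report only what shows in the picture. A call takes as long as a camera call. They do not tell look-alikes from the thing itself.
- spot_in(camera, target): "rect" ([centre column, centre row, width, height] in pixels, round what is visible of it).
The state is a dict: "time": time; "q": joint angles; "joint_vel": joint speeds; "joint_torque": joint torques, N m; "tool_pos": TCP position; "tcp_rot": TCP orientation; "wrist_force": force on the tool from outside, world axes, zero at the start; "torque": the same for the moment, N m; "width": opening from 0.0 (shut) to 1.0 (fully open); "grip_force": force on a finger pad.
Only numpy, scipy, OpenCV 4.12 (cv2) and the standard library are available. Lean on these libraries where they do the work, as an engineer would, in place of code of your own. Each camera call takes 0.05 s, during which the arm holds its last target. There are 200 camera calls.

### The job

Draw the steel wedge out of its pocket by the thin end, put it down on the bench, take it again by its thick end, start it loosely in the orange test fixture's slot, thin end first and head up, and let go. With the mallet, not the fingers, drive it home by several light taps on its head, drawing the mallet back between taps, until the head stops against the fixture and the wedge sits tight. Then lay the mallet gently down flat on the bench; leave the screwdriver, parts bin and jar where they are.

Things in the scene. Friction and masses are not known exactly. Their poses are not given: they have to be found in the camera images.
- slot_mouth (a point): Mouth of the wedge slot in the orange fixture (fixed to the bench). The point is on the slot floor, 25 mm above the bench, at the mouth, midway across the slot as it is when locked (30 mm wide). x points into the slot (the way the wedge is driven), y across it to the movable jaw, z up. An apron at floor height, 44 mm wide, 75 mm long, before the mouth carries the wedge.
- slot_bridge (a point): Middle of the dark steel bridge over the slot, 25 mm in from the mouth, 41.5 mm above the slot floor (same axes). The bridge is 50 mm long in x (its front face is at the mouth), underside 35 mm and top 48 mm above the slot floor. The wedge's raised head stops against its front face.
- fixture: Orange fixture, origin on the bench under the slot mouth, same axes. Covers x 0 to 135, y -45 to 135 mm. Fixed slot wall at y = -15 mm to x = 100 mm, flared to y = -22 mm over the first 20 mm. Round the slot it is 73 mm tall; an upright plate with a toggle clamp at x = 90 to 135 mm, y = -15 to 135 mm, is 165 mm tall. Beyond the jaw lies a black probe cassette.
- jaw (a joint): Movable steel jaw, its face tapered like the wedge. 0 m at rest (the mouth is then 26 mm wide and the wedge first nips with its head's front 32 mm short of the bridge), about 0.004 m with the wedge home. A spring (900 N/m) resists: driving the wedge takes up to about 10 N; it is self-locking and stays where it is left.
- wedge_head (a point): Centre of the raised head at the thick end of the bare steel wedge (about 250 g, 132 mm long over all). x points to the thin end, z up. The head is 22 mm long (x), 30 mm wide (y), 46 mm tall; the point is 23 mm above the flat underside. Home: 11 mm before the slot mouth (x = -11 mm, y about 0 in the slot's axes).
- wedge_tip (a point): Thin end of the wedge, at the middle of its end face, 14 mm above the underside, 121 mm ahead of the head's centre in x and at y = -7 mm (same axes). The blade is 110 mm long, 28 mm tall; its -y side is straight, in line with the head's side (y = -15 mm); its +y side tapers from +15 mm at the head to +1 mm at the tip: 30 mm wide at the head, 16 mm at the tip.
- pocket: Dark steel pocket fixed to the bench, open at its mouth and underneath. The wedge lies on the bench, head inside, about 62 mm of blade sticking out. Origin on the bench at mid-mouth, x points out of the mouth (the way to draw the wedge), z up. 76 mm deep, 48 wide, 56 tall outside; 40 wide, 52 high inside; screw flanges at its foot reach y = -44 and +44 mm.
- mallet_grip (a point): Grip point of the mallet (400 g), which lies flat on the bench: on the handle's axis, 17 mm above the bench, 45 mm behind the head's axis, near the centre of mass. x points along the handle to the head, y along the head from face to face, z up. The wooden handle is flat-sided, 22 mm wide (y) and 26 mm high, and reaches 162 mm behind this point.
- mallet_head (a point): Centre of the mallet's head: 90 mm long in y, two equal round black faces of 34 mm diameter at y = -45 and +45 mm, 34 mm thick. Same axes as the grip point.
- screwdriver: Bystander: black-handled screwdriver lying on the bench, 160 mm long, along its x. Origin at the middle of its underside.
- parts_bin: Bystander: open blue parts bin, 90 x 110 x 40 mm. Origin at the middle of its underside.
- jar: Bystander: grey jar, 60 mm diameter, 85 mm tall. Origin at the middle of its underside.
Things that resemble listed ones, but are neither listed nor needed, are in the scene too. What is shaped like the part that bears mallet_grip but pink is not meant.

How it is judged:
On the way, in this order (a step that is already met when the one before it is completed fails the run):
1. the wedge lies on the bench, head clear of the pocket, let go (x of wedge_head in the frame of pocket above 0.012 m and height (world z) of wedge_head below 0.028 m and angle between wedge_head's own z axis and vertical below 0.1 rad and contact force between the fingers and wedge below 0.1 N), for 0.1 s.
2. the wedge is started loosely in the slot (head's front 17 to 65 mm short of the fixture, head up) and let go (x of wedge_head in the frame of slot_mouth between -0.076 and -0.028 m and y of wedge_head in the frame of slot_mouth between -0.012 and 0.012 m and z of wedge_head in the frame of slot_mouth between 0.018 and 0.028 m and angle between the x axis of wedge_head and the x axis of slot_mouth, either way round below 0.15 rad and angle between wedge_head's own z axis and vertical below 0.15 rad and contact force between each of the fingers, mallet and wedge below 0.1 N), for 0.2 s.
3. the mallet, held in the fingers, strikes the wedge (contact force between mallet and wedge above 1 N and contact force between the fingers and mallet above 1 N).
4. the mallet is drawn back off the wedge (5 mm or more) while the wedge is driven part way (head's front 4 to 28 mm short of the fixture) (contact force between mallet and wedge below 0.05 N and distance between mallet_head and wedge_head above 0.061 m and x of wedge_head in the frame of slot_mouth between -0.039 and -0.015 m).
5. the held mallet has driven the wedge home (x of wedge_head in the frame of slot_mouth above -0.0138 m and value of joint jaw above 0.0028 m and contact force between the fingers and mallet above 1 N).
At the end, for the whole second after the job is handed in: The wedge sits in the slot with its head less than 2.8 mm from the fixture's front face, straight (4 mm, 0.08 rad), the jaw pushed aside by more than 2.8 mm, at rest; the mallet lies flat on the bench at rest; screwdriver, bin and jar are within 30 mm of where they were (x of wedge_head in the frame of slot_mouth between -0.0138 and 0 m and y of wedge_head in the frame of slot_mouth between -0.004 and 0.004 m and angle between wedge_head's own z axis and vertical below 0.08 rad and value of joint jaw above 0.0028 m and linear speed of wedge below 0.01 m/s and height (world z) of mallet_head below 0.022 m and angle between mallet_head's own z axis and vertical below 0.1 rad and linear speed of mallet below 0.02 m/s and distance of each of screwdriver, parts_bin, jar from where it was at the start of the episode below 0.03 m); the robot touches nothing.
It fails at once if the fingers drive the wedge: they touch it when its head is less than 14 mm short of the fixture (contact force between the fingers and wedge above 1 N and x of wedge_head in the frame of slot_mouth above -0.025 m and distance between wedge_head and slot_mouth below 0.06 m).
It fails at once if the mallet is dropped or thrown (faster than 0.7 m/s while not held) (contact force between the fingers and mallet below 0.05 N and linear speed of mallet above 0.7 m/s).
It fails at once if a bystander is moved by more than 30 mm (distance of any of screwdriver, parts_bin, jar from where it was at the start of the episode above 0.03 m).
It also fails if it takes over 72 s, if anything falls off the work surface, if the arm or the gripper's body presses on something with over 40 N, if the wrist force passes 120 N, or if a joint passes its speed limit or range.

## Working session

There is one attempt and no reset: what is moved stays moved. The work goes in short steps, Python scripts to look and compute and a tool call to move; the robot and the scene stay as the last step left them, time stands still between calls to the robot, and variables do not carry over. Pictures are saved under pics/ and viewed, at most 10 in all, crops included, and the job is handed in when it is done.

Besides the shell and the picture viewer there is one more tool, called after ">>>" by a JSON object that holds its "api" and its "payload". carry_out: Moves the arm, as the interface text tells. Its arguments: {"type":"object","properties":{"series":{"type":"string"},"jaw":{"type":"number"},"grip_force":{"type":"number"}},"required":["series"]}

```bash
mkdir -p pics; ls; cat > h.py <<'E'
import numpy as np, cv2
from workcell import bot, eyes, spot_in
from scipy.spatial.transform import Rotation as R
def grab(n):
    s=bot.read_state(); im,d=eyes.read_camera(n); c=eyes.get_calibration(n); K=np.array(c["K"])
    if n=="wrist":
        T=np.eye(4);T[:3,:3]=R.from_rotvec(s["tcp_rot"]).as_matrix();T[:3,3]=s["tool_pos"]
        T=T@np.array(c["T_tool_cam"])
    else:
        T=np.eye(4);r=np.array(c["rotation"]);T[:3,:3]=r if r.shape==(3,3) else R.from_rotvec(r).as_matrix();T[:3,3]=c["position"]
    v,u=np.mgrid[:480,:640]
    P=np.stack([(u-K[0,2])/K[0,0]*d,(v-K[1,2])/K[1,1]*d,d],-1)@T[:3,:3].T+T[:3,3]
    P[d<=0]=np.nan
    return im,P,K,T
E
python3 - <<'E'
from h import *
for n in ["scene","side"]:
    im,P,K,T=grab(n); cv2.imwrite(f"pics/{n}0.png",im); np.save(f"{n}0.npy",P); print(n,T[:3,3].round(3),T[:3,2].round(2))
    for t in ["slot_bridge","fixture","wedge_tip","pocket","mallet_grip","mallet_head","screwdriver","parts_bin","jar"]:
        for r in spot_in(n,t)[:3]:
            u,v=[int(x) for x in r["rect"][:2]]
            print(t,round(r["score"],2),np.round(r["rect"]).astype(int),P[min(v,479),min(u,639)].round(3))
E
```

```text
pics
scene [1.266 0.523 1.121] [-0.52 -0.34 -0.79]
slot_bridge 0.92 [257 225 105  89] [ 0.609 -0.073  0.065]
fixture 0.96 [255 226 106  90] [ 0.611 -0.082  0.057]
wedge_tip 0.57 [197 191  12  19] [ 0.583 -0.304  0.034]
pocket 0.72 [183 207  41  38] [ 0.657 -0.286  0.044]
mallet_grip 0.88 [391 306  60  80] [0.607 0.317 0.033]
mallet_grip 0.88 [474 338  56  94] [0.573 0.513 0.025]
mallet_head 0.87 [473 337  62  88] [0.568 0.509 0.017]
mallet_head 0.78 [388 307  57  79] [0.596 0.307 0.005]
screwdriver 0.79 [302 196  53  19] [ 0.43  -0.06   0.021]
jar 0.59 [174 239  29  38] [ 0.765 -0.213  0.075]
side [ 0.523 -0.672  0.857] [ 0.08  0.7  -0.71]
slot_bridge 0.79 [321 315 102  88] [ 0.607 -0.155  0.14 ]
slot_bridge 0.53 [289 195  87  33] [0.582 0.319 0.029]
fixture 0.87 [321 314 100  87] [ 0.607 -0.155  0.14 ]
fixture 0.74 [319 430  42  29] [ 0.587 -0.32   0.03 ]
wedge_tip 0.75 [320 431  36  24] [ 0.587 -0.321  0.028]
pocket 0.79 [357 426  53  58] [ 0.647 -0.331  0.057]
mallet_grip 0.82 [288 193  85  31] [0.58  0.328 0.028]
mallet_grip 0.79 [270 158  66  47] [0.537 0.482 0.031]
mallet_head 0.81 [269 156  65  44] [0.537 0.494 0.029]
mallet_head 0.74 [290 192  87  32] [0.583 0.321 0.033]
parts_bin 0.57 [366 234  56  48] [0.765 0.176 0.003]
jar 0.86 [406 376  37  44] [ 0.745 -0.26   0.084]
jar 0.45 [366 233  54  46] [0.763 0.177 0.006]
jar 0.24 [314 300  26  16] [ 0.603 -0.072  0.073]
```

```bash
python3 - <<'E'
import cv2,numpy as np
a=cv2.imread("pics/scene0.png");b=cv2.imread("pics/side0.png")
A=cv2.resize(a[160:400,150:550],(800,480),interpolation=2)
B=cv2.resize(b[120:460,200:480],(494,600),interpolation=2)
cv2.imwrite("pics/a.png",A);cv2.imwrite("pics/b.png",B)
E
```

```text
(no output)
```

View pics/a.png

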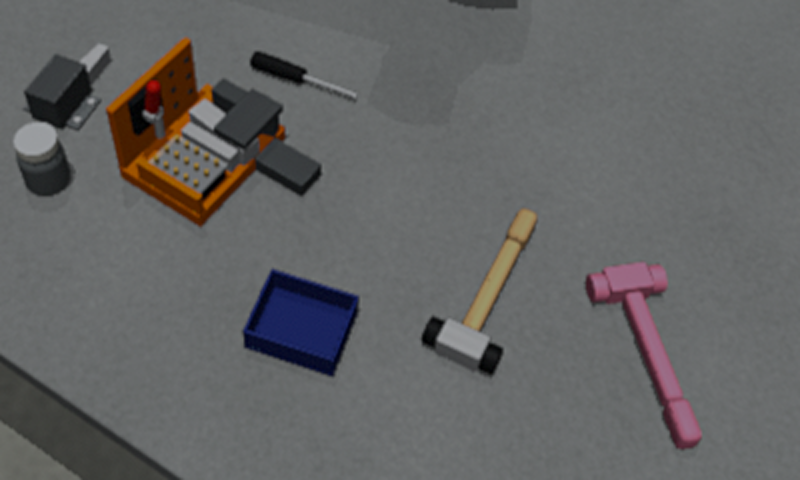

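View pics/b.png

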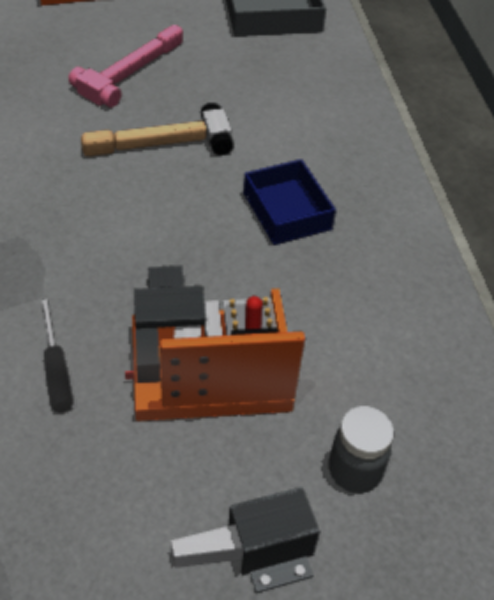

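The scene shows the wooden mallet (crop a 465,340 head; handle to 525,225), the fixture with its apron to the +y side, and the pocket with the wedge pointing to -x. The pink mallet is the decoy. Next I'll fit poses from the depth clouds.

```bash
cat >> h.py <<'E'
def rect(pts):
    (c,s,a)=cv2.minAreaRect((pts[:,:2]*1000).astype(np.float32)); return np.round(c,1),np.round(s,1),round(a,1),len(pts)
def sel(P,im,xr,yr,zr,sat=None):
    hsv=cv2.cvtColor(im,cv2.COLOR_BGR2HSV)
    m=(P[...,0]>xr[0])&(P[...,0]<xr[1])&(P[...,1]>yr[0])&(P[...,1]<yr[1])&(P[...,2]>zr[0])&(P[...,2]<zr[1])
    if sat=="lo": m&=hsv[...,1]<80
    if sat=="hi": m&=hsv[...,1]>120
    m=m.astype(np.uint8); n,l,st,_=cv2.connectedComponentsWithStats(m)
    if n<2: return np.zeros((0,3)),None
    k=1+st[1:,4].argmax(); return P[l==k],l==k
E
python3 - <<'E'
from h import *
for n in ["scene","side"]:
    im=cv2.imread(f"pics/{n}0.png");P=np.load(f"{n}0.npy")
    print(n,"table z",np.nanmedian(P[250:300,380:400,2]) if n=="scene" else np.nanmedian(P[200:260,240:260,2]))
    for nm,a in dict(pocket_top=((.57,.8),(-.42,-.25),(.05,.065),None),blade=((.5,.7),(-.4,-.25),(.02,.035),None),
       bridge_top=((.5,.75),(-.25,.05),(.067,.08),"lo"),apron=((.5,.75),(-.1,.1),(.018,.032),"lo"),plate=((.5,.8),(-.3,.05),(.155,.175),"hi"),fixall=((.5,.8),(-.3,.05),(.01,.2),"hi"),
       mhandle=((.4,.7),(.2,.42),(.02,.05),"hi"),mhead=((.55,.7),(.2,.42),(.01,.05),"lo"),jar=((.7,.82),(-.3,-.15),(.075,.1),None),bin=((.65,.9),(.05,.28),(.03,.05),"hi"),sd=((.35,.5),(-.2,.1),(.008,.05),None)).items():
        p,m=sel(P,im,*a)
        if len(p)>5: print(nm,*rect(p),p.mean(0).round(3))
E
```

```text
scene table z 0.0015498541370648766
pocket_top [ 649.2 -308.6] [81.6 52.8] 11.5 443 [ 0.651 -0.307  0.057]
blade [ 618.3 -312.7] [143.9  49.5] 9.3 237 [ 0.619 -0.302  0.028]
bridge_top [568.8 -46.7] [53.  87.1] 87.3 527 [ 0.572 -0.046  0.074]
apron [571.6  12.7] [82.2 49.7] 87.5 444 [0.573 0.016 0.026]
plate [ 654.6 -121.3] [13.2 16.8] 37.7 38 [ 0.655 -0.121  0.162]
fixall [616.6 -90.6] [139.  179.3] 87.8 2362 [ 0.649 -0.117  0.069]
mhandle [508.1 314.7] [21.5 41.2] 88.9 33 [0.512 0.318 0.029]
mhead [671.4 329.2] [43.  89.9] 5.7 650 [0.679 0.331 0.031]
jar [ 755.5 -237. ] [55.6 51.9] 11.0 337 [ 0.758 -0.234  0.085]
bin [754.9 161.9] [ 91.6 109.2] 13.1 424 [0.759 0.164 0.038]
sd [434.1 -61. ] [159.3  39.8] 90.0 309 [ 0.436 -0.08   0.021]
side table z 0.0016840375941628016
pocket_top [ 650.  -308.6] [76.7 49.9] 9.9 1269 [ 0.65  -0.31   0.057]
blade [ 582.7 -312.2] [66.5 32.1] 8.9 533 [ 0.585 -0.314  0.029]
bridge_top [569.9 -47.7] [53.6 81.9] 87.7 835 [ 0.569 -0.05   0.074]
apron [572.2  35.4] [37.7 43.7] 89.7 233 [0.572 0.035 0.026]
plate [ 652.3 -125.5] [13.4 14.7] 83.9 67 [ 0.652 -0.126  0.162]
fixall [608.1 -93.8] [136.4 188.4] 89.0 3914 [ 0.619 -0.149  0.078]
mhandle [511.9 411.9] [22.2 14.1] 4.3 24 [0.512 0.413 0.024]
mhead [670.  329.1] [41.4 97.1] 4.6 359 [0.672 0.318 0.031]
jar [ 755.3 -237.6] [52.1 52.5] 33.3 689 [ 0.754 -0.24   0.086]
bin [752. 159.] [ 90.3 112.2] 14.6 420 [0.75  0.152 0.037]
sd [429.3 -58.8] [ 25.6 161.5] 8.4 520 [ 0.434 -0.091  0.022]
```

```bash
cat >> h.py <<'E'
def tool():
    s=bot.read_state();M=R.from_rotvec(s["tcp_rot"]).as_matrix()
    return s,np.degrees(np.arctan2(M[1,1],M[0,1]))
E
python3 - <<'E'
from h import *
s,y=tool(); print(s["tool_pos"],"y-axis yaw",y,R.from_rotvec(s["tcp_rot"]).as_matrix().round(2),np.array(eyes.get_calibration("wrist")["T_tool_cam"]).round(3),eyes.get_calibration("wrist")["K"][0][0])
E
```

```text
[ 0.22623081 -0.63594536  0.24528128] y-axis yaw -70.41479109032477 [[ 0.94  0.34 -0.  ]
 [ 0.34 -0.94  0.  ]
 [-0.   -0.   -1.  ]] [[-0.    -0.958 -0.286  0.073]
 [ 1.    -0.001  0.001 -0.   ]
 [-0.001 -0.286  0.958 -0.13 ]
 [ 0.     0.     0.     1.   ]] 413.6648587361579
```

>>> {"api": "carry_out", "payload": {"series": "0.055 0.052 0 -5; 0.055 0.052 0 -5; 0.055 0.052 0 0; 0.055 0.052 0 0; 0.055 0.052 -0.02 0; 0.055 0.052 -0.02 0; 0 0 0 0", "jaw": 1}}

```text
time: 1.88
tool_pos: [0.4977, -0.3772, 0.2116]
tcp_rot: [-3.127, -0.271, 0.002]
wrist_force: [-0.6, -0.4, -0.5]
width: 1.002
grip_force: 0.0
```

```bash
python3 - <<'E'
from h import *
s,y=tool();print(s["time"],s["tool_pos"],y)
im,P,K,T=grab("wrist");cv2.imwrite("pics/w1.png",im);np.save("w1.npy",P)
for nm,a in dict(pt=((.57,.8),(-.42,-.25),(.05,.065),None),blade=((.5,.612),(-.4,-.25),(.024,.035),None)).items():
    p,m=sel(P,im,*a)
    if len(p)>5: print(nm,*rect(p),p.mean(0).round(4)); c,sz,an=cv2.minAreaRect((p[:,:2]*1000).astype(np.float32)); print(cv2.boxPoints((c,sz,an)).round(1).tolist())
E
```

```text
1.875 [ 0.49768367 -0.3771644   0.21156295] -80.09307729365699
pt [ 620.7 -313.6] [15.8 48.3] 10.1 2220 [ 0.6205 -0.3139  0.0573]
[[608.5999755859375, -291.20001220703125], [617.0999755859375, -338.70001220703125], [632.7000122070312, -335.8999938964844], [624.2000122070312, -288.3999938964844]]
blade [ 581.  -312.4] [63.  23.2] 2.8 2703 [ 0.5841 -0.3134  0.0293]
[[549.0, -302.29998779296875], [550.0999755859375, -325.5], [613.0999755859375, -322.3999938964844], [611.9000244140625, -299.20001220703125]]
```

View pics/w1.png

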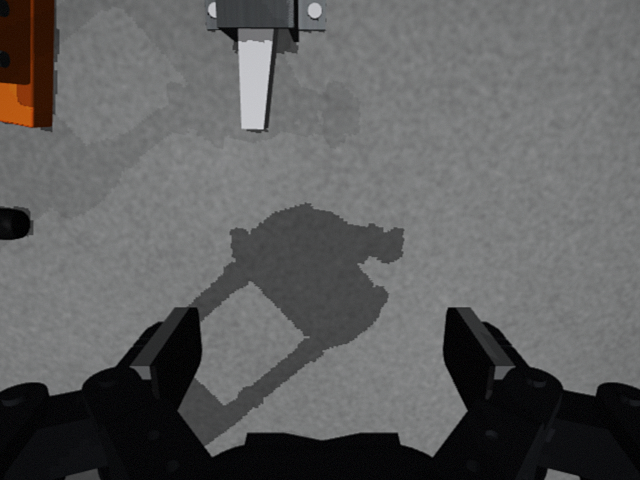

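The view shows the blade, tip at (254,130), and the pocket mouth at row 28.

```bash
python3 - <<'E'
from h import *
P=np.load("w1.npy");im=cv2.imread("pics/w1.png")
for r in (45,60,80,100,115,125,128):
    c=[u for u in range(220,300) if P[r,u,2]>.024 and P[r,u,2]<.034]
    print(r,P[r,c[0]].round(4),P[r,c[-1]].round(4))
E
```

```text
45 [ 0.6042 -0.3001  0.0294] [ 0.6083 -0.3224  0.0277]
60 [ 0.5947 -0.3019  0.0295] [ 0.5986 -0.323   0.0276]
80 [ 0.5817 -0.3033  0.0289] [ 0.5854 -0.3231  0.0252]
100 [ 0.5684 -0.3058  0.0301] [ 0.5717 -0.3237  0.0263]
115 [ 0.5583 -0.3076  0.0295] [ 0.5612 -0.324   0.029 ]
125 [ 0.5514 -0.3085  0.0296] [ 0.554  -0.3243  0.0242]
128 [ 0.5493 -0.3089  0.0305] [ 0.5518 -0.3241  0.0262]
```

>>> {"api": "carry_out", "payload": {"series": "0.024 0.022 -0.03 -2.5; 0.024 0.02 -0.03 -2; 0.021 0.02 -0.03 0; 0 0 -0.03 0; 0 0 -0.025 0; 0 0 -0.02 0; 0 0 -0.015 0; 0 0 -0.012 0;0 0 0 0"}}

```text
time: 3.05
tool_pos: [0.5641, -0.3191, 0.0205]
tcp_rot: [-3.138, -0.139, 0.002]
wrist_force: [-0.5, -0.2, 0.3]
width: 1.001
grip_force: 0.0
```

>>> {"api": "carry_out", "payload": {"series": "0.002 0.004 -0.002 0; 0 0 0 0"}}

```text
time: 3.3
tool_pos: [0.5674, -0.315, 0.0201]
tcp_rot: [3.138, 0.14, 0.002]
wrist_force: [0.7, -0.2, -0.3]
width: 1.002
grip_force: 0.0
```

>>> {"api": "carry_out", "payload": {"series": "0 0 0 0;0 0 0 0;0 0 0 0;0 0 0 0;0 0 0 0", "jaw": -1, "grip_force": 60}}

```text
time: 3.92
tool_pos: [0.5669, -0.3153, 0.0197]
tcp_rot: [3.138, 0.139, 0.0]
wrist_force: [-0.1, 1.0, 1.8]
width: 0.209
grip_force: 58.9
```

>>> {"api": "carry_out", "payload": {"series": "-0.015 -0.0025 0 0; -0.02 -0.0033 0 0; -0.02 -0.0033 0 0; -0.02 -0.0033 0 0; -0.02 -0.0033 0 0; -0.02 -0.0033 0 0; -0.01 -0.0016 0 0; 0 0 0 0"}}

```text
time: 4.92
tool_pos: [0.4397, -0.3362, 0.0196]
tcp_rot: [-3.138, -0.139, 0.004]
wrist_force: [-4.0, -1.0, 7.0]
width: 0.204
grip_force: 59.7
```

>>> {"api": "carry_out", "payload": {"series": "0 0 0 0;0 0 0 0;0 0 0 0;0 0 0 0; 0 0 0.04 0;0 0 0.06 0; 0.05 0 0.06 0;0.05 0.01 0.02 0;0 0 0 0", "jaw": 1}}

```text
time: 6.05
tool_pos: [0.5362, -0.3261, 0.1907]
tcp_rot: [3.135, 0.143, 0.01]
wrist_force: [-1.4, -0.1, -0.0]
width: 1.003
grip_force: 0.0
```

```bash
python3 - <<'E'
from h import *
s,y=tool();print(s["time"],s["tool_pos"],y)
im,P,K,T=grab("wrist");cv2.imwrite("pics/w2.png",im);np.save("w2.npy",P)
for nm,a in dict(head=((.4,.61),(-.42,-.25),(.04,.054),None),blade=((.4,.612),(-.42,-.25),(.024,.035),None)).items():
    p,m=sel(P,im,*a)
    if len(p)>5: print(nm,*rect(p),p.mean(0).round(4)); print(cv2.boxPoints(cv2.minAreaRect((p[:,:2]*1000).astype(np.float32))).round(1).tolist())
E
```

```text
6.05 [ 0.53617724 -0.32606426  0.19071808] -84.76100540008918
head [ 544.1 -325.9] [22.4 29.9] 9.3 1417 [ 0.5451 -0.3257  0.0471]
[[530.5999755859375, -312.8999938964844], [535.5, -342.3999938964844], [557.5, -338.79998779296875], [552.7000122070312, -309.29998779296875]]
blade [ 476.1 -335.7] [106.9  28.7] 8.4 3802 [ 0.4838 -0.3326  0.0294]
[[421.20001220703125, -329.29998779296875], [425.3999938964844, -357.79998779296875], [531.0999755859375, -342.1000061035156], [526.9000244140625, -313.70001220703125]]
```

>>> {"api": "carry_out", "payload": {"series": "0.004 0 -0.04 2; 0.004 0 -0.04 2; 0 0 -0.035 0; 0 0 -0.025 0; 0 0 -0.015 0; 0 0 -0.008 0; 0 0 0 0"}}

```text
time: 6.98
tool_pos: [0.5394, -0.3258, 0.0242]
tcp_rot: [-3.131, -0.249, 0.001]
wrist_force: [-0.2, 0.7, 1.0]
width: 1.0
grip_force: 0.0
```

>>> {"api": "carry_out", "payload": {"series": "0.0045 0 0.003 0.3; 0 0 0 0"}}

```text
time: 7.22
tool_pos: [0.5459, -0.3266, 0.0292]
tcp_rot: [3.129, 0.257, 0.004]
wrist_force: [0.4, 0.5, 0.0]
width: 1.001
grip_force: 0.0
```

>>> {"api": "carry_out", "payload": {"series": "0 0 0 0;0 0 0 0;0 0 0 0;0 0 0 0;0 0 0 0", "jaw": -1, "grip_force": 60}}

```text
time: 7.85
tool_pos: [0.5444, -0.3258, 0.0275]
tcp_rot: [3.131, 0.257, 0.0]
wrist_force: [1.0, 0.3, 2.3]
width: 0.344
grip_force: 60.2
```

>>> {"api": "carry_out", "payload": {"series": "0 0 0.02 0;0 0 0.04 0; 0 0 0.05 0; 0 0 0.05 0; 0 0.03 0.02 5; 0 0.05 0 10; 0 0.05 0 10; 0 0.05 0 10; 0 0.05 0 10; 0 0.05 0 10; 0 0.05 0 10; 0 0.05 0 10; 0 0.02 0 3; 0 0 0 0"}}

```text
time: 9.6
tool_pos: [0.5439, 0.0752, 0.2078]
tcp_rot: [2.27, 2.172, -0.0]
wrist_force: [0.2, -0.0, -3.3]
width: 0.343
grip_force: 59.9
```

>>> {"api": "carry_out", "payload": {"series": "0.014 0.03 0 0; 0.014 0.03 0 0; 0 0 0 0; 0 0 0 0"}}

```text
time: 10.1
tool_pos: [0.572, 0.1328, 0.2071]
tcp_rot: [2.273, 2.168, -0.002]
wrist_force: [0.0, -0.3, -2.6]
width: 0.34
grip_force: 60.0
```

```bash
python3 - <<'E'
from h import *
s,y=tool();print(s["time"],s["tool_pos"],y+90)
im,P,K,T=grab("wrist");cv2.imwrite("pics/w3.png",im);np.save("w3.npy",P)
for nm,a in dict(bridge=((.5,.75),(-.25,.05),(.067,.08),"lo"),apron=((.5,.65),(-.1,.1),(.018,.032),"lo"),orange=((.5,.8),(-.3,.05),(.065,.08),"hi")).items():
    p,m=sel(P,im,*a)
    if len(p)>5: print(nm,*rect(p),p.mean(0).round(4)); print(cv2.boxPoints(cv2.minAreaRect((p[:,:2]*1000).astype(np.float32))).round(1).tolist())
E
```

```text
10.1 [0.57201409 0.13275397 0.20713996] 87.30013266616052
bridge [598.9 -27.2] [12.3 22.5] 89.5 481 [ 0.5991 -0.0253  0.0732]
[[587.5999755859375, -33.20000076293945], [610.0999755859375, -33.400001525878906], [610.2000122070312, -21.100000381469727], [587.7000122070312, -20.899999618530273]]
orange [683.4 -90. ] [5.2 3.2] 68.9 15 [ 0.6837 -0.0897  0.0654]
[[681.0, -91.80000305175781], [684.0, -93.0], [685.7999877929688, -88.0999984741211], [682.9000244140625, -87.0]]
```

View pics/w3.png

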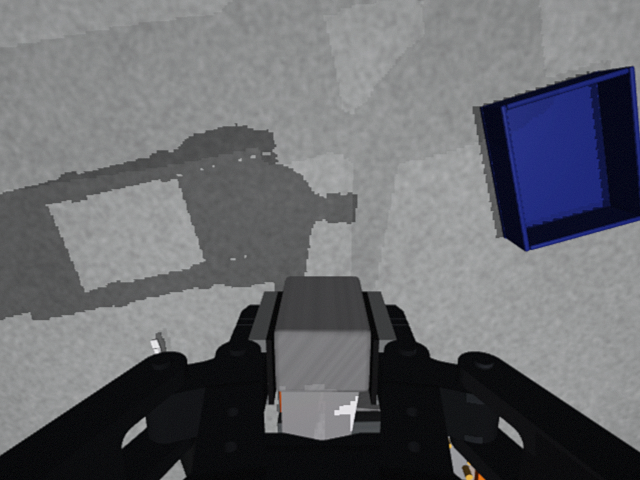

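The wrist view shows the held head (320,320) and fingers hiding the fixture. I'll use the fixed cameras' initial clouds for the slot instead.

```bash
python3 - <<'E'
from h import *
for n in ["scene","side"]:
    im=cv2.imread(f"pics/{n}0.png");P=np.load(f"{n}0.npy")
    p,m=sel(P,im,(.52,.65),(-.03,.1),(.02,.032),"lo")
    print(n,"apron ymax",np.percentile(p[:,1],[98,100]).round(4))
    for y in np.arange(-.025,.055,.01):
        q=p[abs(p[:,1]-y)<.005]
        if len(q)>5: print("  y%.3f"%y,q[:,0].min().round(4),q[:,0].max().round(4),len(q),q[:,2].mean().round(4))
    p,m=sel(P,im,(.5,.75),(-.25,.05),(.067,.08),"lo")
    for x in np.arange(.53,.62,.01):
        q=p[abs(p[:,0]-x)<.005]
        if len(q)>5: print("  bridge x%.3f"%x,q[:,1].min().round(4),q[:,1].max().round(4),q[:,2].mean().round(4))
    # vertical orange outside: fixture extents
    p,m=sel(P,im,(.5,.8),(-.3,.05),(.004,.2),"hi"); print("fix x",np.percentile(p[:,0],[0.5,99.5]),"y",np.percentile(p[:,1],[.5,99.5]))
    # plate wide faces: z>0.09
    p,m=sel(P,im,(.5,.8),(-.3,.0),(.09,.158),"hi")
    A=np.c_[p[:,0],np.ones(len(p))];c=np.linalg.lstsq(A,p[:,1],rcond=None)[0];print("plate face slope deg",np.degrees(np.arctan(c[0])),"y at .571",c@[.571,1], "x",p[:,0].min(),p[:,0].max())
E
```

```text
scene apron ymax [0.052  0.0546]
  y-0.025 0.5493 0.5931 23 0.0262
  y-0.015 0.5476 0.594 51 0.0259
  y-0.005 0.5501 0.5922 54 0.0263
  y0.005 0.5506 0.5962 54 0.0259
  y0.015 0.548 0.5939 52 0.026
  y0.025 0.5489 0.5944 57 0.0262
  y0.035 0.5506 0.5973 59 0.0258
  y0.045 0.548 0.5948 56 0.0259
  bridge x0.530 -0.0692 -0.0222 0.0739
  bridge x0.540 -0.0711 -0.0207 0.0739
  bridge x0.550 -0.0707 -0.0215 0.0742
  bridge x0.560 -0.0706 -0.0223 0.0741
  bridge x0.570 -0.0718 -0.0209 0.0742
  bridge x0.580 -0.0739 -0.0221 0.0745
  bridge x0.590 -0.0737 -0.0227 0.0745
  bridge x0.600 -0.0748 -0.0217 0.0744
  bridge x0.610 -0.0744 -0.0231 0.0733
fix x [0.53439229 0.70564557] y [-0.15905043 -0.02315684]
plate face slope deg 0.17650969835194844 y at .571 -0.14621596928912564 x 0.5537841312964671 0.7040330812847214
side apron ymax [0.0519 0.0544]
  y0.015 0.551 0.5911 20 0.0269
  y0.025 0.5513 0.5936 63 0.0263
  y0.035 0.5519 0.5929 65 0.0264
  y0.045 0.5504 0.5938 67 0.0264
  bridge x0.530 -0.0712 -0.0227 0.074
  bridge x0.540 -0.0724 -0.0201 0.0742
  bridge x0.550 -0.0736 -0.0212 0.0739
  bridge x0.560 -0.0732 -0.0229 0.0743
  bridge x0.570 -0.0723 -0.0242 0.074
  bridge x0.580 -0.0737 -0.0211 0.0739
  bridge x0.590 -0.0741 -0.0231 0.074
  bridge x0.600 -0.0755 -0.0234 0.0741
  bridge x0.610 -0.0734 -0.0233 0.0743
fix x [0.52263967 0.70114626] y [-0.16189903 -0.03249781]
plate face slope deg -1.3378521524364773 y at .571 -0.1558503124897782 x 0.5518151621652273 0.7005406641717501
```

>>> {"api": "carry_out", "payload": {"series": "0.004 -0.005 -0.03 1; 0 -0.005 -0.04 0; 0 -0.005 -0.035 0; 0 0 -0.025 0; 0 0 -0.015 0; 0 0 -0.005 0; 0 0 0 0"}}

```text
time: 11.02
tool_pos: [0.5767, 0.1191, 0.058]
tcp_rot: [2.252, 2.189, 0.001]
wrist_force: [1.1, -0.1, -2.7]
width: 0.343
grip_force: 60.0
```

>>> {"api": "carry_out", "payload": {"series": "0 0 -0.003 0; -0.0005 -0.012 0 0; -0.0005 -0.012 0 0; -0.0005 -0.01 0 0; 0 0 0 0"}}

```text
time: 11.65
tool_pos: [0.5747, 0.0841, 0.0544]
tcp_rot: [2.254, 2.188, -0.0]
wrist_force: [0.2, 0.5, -2.7]
width: 0.345
grip_force: 60.0
```

```bash
python3 - <<'E'
from h import *
a,_,_,_=grab("scene");b,_,_,_=grab("side")
A=cv2.resize(a[200:300,200:330],(520,400),interpolation=2);B=cv2.resize(b[230:350,250:380],(433,400),interpolation=2)
cv2.imwrite("pics/c1.png",cv2.resize(np.hstack([A,B]),None,fx=.83,fy=.83))
E
```

```text
(no output)
```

View pics/c1.png

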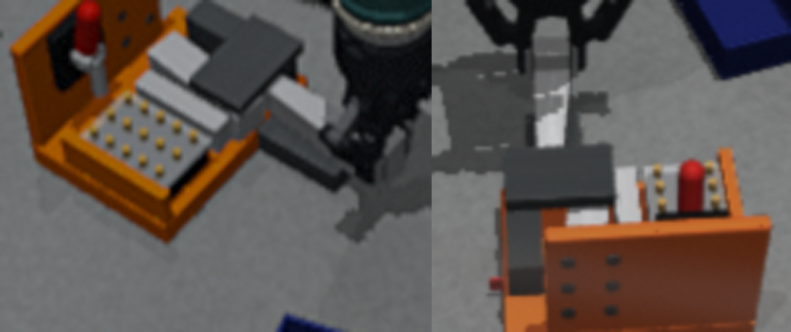

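The blade tip is entering under the bridge (scene crop 270,105) with no contact force, so I'll continue.

>>> {"api": "carry_out", "payload": {"series": "-0.0003 -0.01 0 0; -0.0003 -0.01 0 0; -0.0003 -0.01 0 0; 0 0 0 0"}}

```text
time: 12.25
tool_pos: [0.5737, 0.0543, 0.0543]
tcp_rot: [-2.254, -2.188, 0.0]
wrist_force: [0.0, -0.4, -2.8]
width: 0.343
grip_force: 60.0
```

>>> {"api": "carry_out", "payload": {"series": "-0.0002 -0.007 0 0; -0.0002 -0.007 0 0; 0 0 -0.0015 0; 0 0 0 0"}}

```text
time: 12.75
tool_pos: [0.5733, 0.0412, 0.0527]
tcp_rot: [-2.253, -2.19, 0.0]
wrist_force: [0.2, -0.1, -2.7]
width: 0.342
grip_force: 60.0
```

>>> {"api": "carry_out", "payload": {"series": "0 -0.003 -0.001 0; 0 0 -0.0007 0; 0 0 0 0"}}

```text
time: 13.12
tool_pos: [0.574, 0.0387, 0.0525]
tcp_rot: [2.252, 2.19, 0.002]
wrist_force: [-2.4, 2.4, 6.1]
width: 0.342
grip_force: 61.3
```

>>> {"api": "carry_out", "payload": {"series": "0 0 0 0;0 0 0 0;0 0 0 0;0 0 0 0;0 0 0 0; 0 0 0.02 0; 0 0 0.05 0; 0 0.03 0.06 0; 0 0.05 0.03 0; 0 0 0 0; 0 0 0 0", "jaw": 1}}

```text
time: 14.5
tool_pos: [0.5732, 0.1162, 0.2077]
tcp_rot: [2.251, 2.191, 0.0]
wrist_force: [0.1, -0.1, -1.4]
width: 0.999
grip_force: 0.0
```

```bash
python3 - <<'E'
from h import *
s,y=tool();print(s["time"],s["tool_pos"],y+90)
for n in ("scene","side"):
    im,P,K,T=grab(n);cv2.imwrite(f"pics/{n}2.png",im)
    p,m=sel(P,im,(.53,.62),(-.018,.08),(.06,.08),"lo")
    if len(p)>5: print("head",*rect(p),p.mean(0).round(4)); print(cv2.boxPoints(cv2.minAreaRect((p[:,:2]*1000).astype(np.float32))).round(1).tolist())
E
```

```text
14.5 [0.57321538 0.11616751 0.20772835] 88.44507037890449
head [574.2  37.6] [32.6 22.8] 1.1 118 [0.576  0.0388 0.0701]
[[557.7000122070312, 48.599998474121094], [558.0999755859375, 25.799999237060547], [590.7000122070312, 26.5], [590.2000122070312, 49.29999923706055]]
head [574.2  36.2] [31.6 25.3] 3.9 151 [0.5738 0.0332 0.0703]
[[557.5999755859375, 47.70000076293945], [559.2999877929688, 22.5], [590.7999877929688, 24.600000381469727], [589.0, 49.900001525878906]]
```

>>> {"api": "carry_out", "payload": {"series": "0 0.03 0 -10.4; 0 0.03 0 -10.4; 0 0.03 0 -10.4; 0 0.03 0 -10.4; 0 0.03 0 -10.4; 0 0.03 0 -10.4; 0 0.02 0 -10.4; 0 0.01 0 -10.4; 0 0 0 0; 0 0 0 0"}}

```text
time: 15.85
tool_pos: [0.5733, 0.3249, 0.206]
tcp_rot: [3.137, 0.145, -0.003]
wrist_force: [0.1, 0.5, 0.4]
width: 0.998
grip_force: 0.0
```

```bash
python3 - <<'E'
from h import *
s,y=tool();print(s["time"],s["tool_pos"],y+90)
im,P,K,T=grab("wrist");cv2.imwrite("pics/w4.png",im)
for nm,a in dict(h=((.4,.66),(.25,.4),(.02,.045),"hi"),head=((.6,.75),(.25,.42),(.012,.05),"lo")).items():
    p,m=sel(P,im,*a)
    if len(p)>5: print(nm,*rect(p),p.mean(0).round(4)); print(cv2.boxPoints(cv2.minAreaRect((p[:,:2]*1000).astype(np.float32))).round(1).tolist())
E
```

```text
15.85 [0.57326709 0.32486035 0.20600102] 5.296946299984214
h [564.4 319.1] [186.4  24.7] 5.1 4519 [0.5495 0.3183 0.0314]
[[470.5, 323.20001220703125], [472.6000061035156, 298.6000061035156], [658.4000244140625, 315.0], [656.2000122070312, 339.6000061035156]]
head [674.8 330.1] [34.2 90.1] 5.7 6628 [0.6745 0.3299 0.034 ]
[[653.2999877929688, 373.29998779296875], [662.2999877929688, 283.6000061035156], [696.2999877929688, 287.0], [687.4000244140625, 376.70001220703125]]
```

View pics/w4.png

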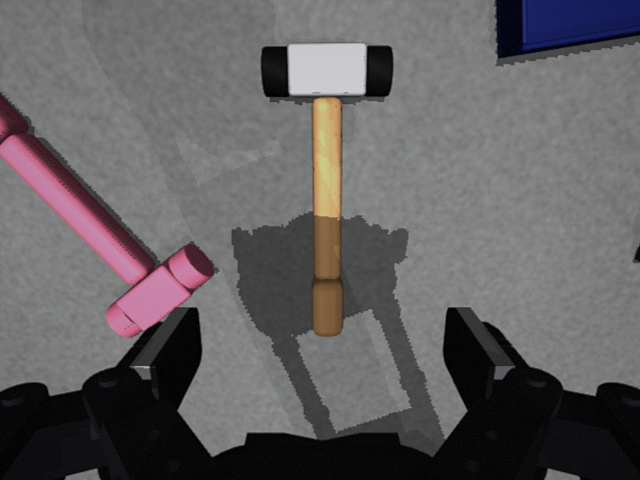

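The mallet lies at (327,70) for the head with its handle along the column, and the grip spot is clear.

>>> {"api": "carry_out", "payload": {"series": "0.02 0 -0.02 0; 0.02 0 -0.03 0; 0.015 0 -0.03 0; 0.002 0 -0.03 0; 0 0 -0.03 0; 0 0 -0.025 0; 0 0 -0.014 0; 0 0 -0.005 0; 0 0 0 0"}}

```text
time: 17.02
tool_pos: [0.6309, 0.3262, 0.0236]
tcp_rot: [-3.138, -0.142, -0.001]
wrist_force: [0.3, -0.1, 0.2]
width: 0.996
grip_force: 0.0
```

>>> {"api": "carry_out", "payload": {"series": "-0.001 0 -0.003 0; 0 0 -0.002 0; 0 0 0 0"}}

```text
time: 17.4
tool_pos: [0.6294, 0.3263, 0.0183]
tcp_rot: [-3.138, -0.142, -0.0]
wrist_force: [0.7, 0.5, 1.3]
width: 1.001
grip_force: 0.0
```

>>> {"api": "carry_out", "payload": {"series": "0 0 0 0;0 0 0 0;0 0 0 0;0 0 0 0;0 0 0 0;0 0 0 0", "jaw": -1, "grip_force": 100}}

```text
time: 18.15
tool_pos: [0.6297, 0.3265, 0.0184]
tcp_rot: [-3.138, -0.142, -0.001]
wrist_force: [0.1, 2.1, 3.0]
width: 0.237
grip_force: 100.2
```

>>> {"api": "carry_out", "payload": {"series": "0 0 0.015 0;0 0 0.03 0;0 0 0.04 0;-0.012 -0.025 0 -2;-0.012 -0.025 0 -2;-0.012 -0.025 0 -2;-0.012 -0.025 0 -1;-0.012 -0.025 0 0;-0.012 -0.025 0 0;-0.012 -0.025 0 0;-0.012 -0.018 0 0;0 0 0 0;0 0 0 0"}}

```text
time: 19.77
tool_pos: [0.5338, 0.1335, 0.1034]
tcp_rot: [-3.141, 0.05, -0.001]
wrist_force: [0.1, -0.5, -3.6]
width: 0.238
grip_force: 99.4
```

```bash
python3 - <<'E'
from h import *
s,y=tool();print(s["time"],s["tool_pos"],y+90)
im,P,K,T=grab("wrist");cv2.imwrite("pics/w5.png",im)
z=s["tool_pos"][2]
for nm,a in dict(mhead=((.54,.65),(.03,.25),(z-.02,z+.03),"lo"),bridge=((.5,.65),(-.1,0),(.067,.08),"lo"),whead=((.53,.62),(-.015,.07),(.06,.08),"lo")).items():
    p,m=sel(P,im,*a)
    if len(p)>5: print(nm,*rect(p),p.mean(0).round(4)); print(cv2.boxPoints(cv2.minAreaRect((p[:,:2]*1000).astype(np.float32))).round(1).tolist(),np.percentile(p[:,2],95))
E
```

```text
19.775 [0.53384115 0.13354314 0.10338527] -1.8299989750799739
mhead [576.3 132.2] [89.9 40.2] 88.3 35126 [0.5817 0.1319 0.1185]
[[554.9000244140625, 87.9000015258789], [595.0999755859375, 86.69999694824219], [597.7999877929688, 176.60000610351562], [557.5999755859375, 177.8000030517578]] 0.12121421555984078
whead [574.4  38.2] [22.9 30.3] 88.4 5166 [0.5755 0.0405 0.071 ]
[[558.9000244140625, 27.100000381469727], [589.2000122070312, 26.299999237060547], [589.7999877929688, 49.20000076293945], [559.5, 50.099998474121094]] 0.07346147198881625
```

View pics/w5.png

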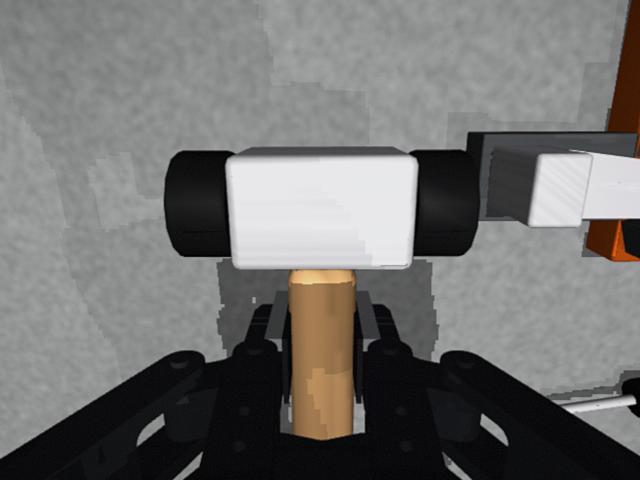

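The mallet's front face (475,200) points squarely at the wedge head (555,190). I'll lower it and begin the taps.

>>> {"api": "carry_out", "payload": {"series": "-0.003 0 -0.02 0;-0.003 0 -0.02 0;0 0 -0.01 0;0 0 -0.0015 0;0 0 0 0;0 -0.01 0 0;0 -0.012 0 0; 0 -0.01 0 0;0 0 0 0"}}

```text
time: 20.95
tool_pos: [0.5274, 0.1001, 0.0517]
tcp_rot: [3.141, -0.053, 0.0]
wrist_force: [0.7, -0.2, -4.9]
width: 0.236
grip_force: 99.4
```

>>> {"api": "carry_out", "payload": {"series": "0 -0.01 0 0;0 -0.01 0 0;0 0 0 0;0 0.012 0 0;0 0 0 0"}}

```text
time: 21.58
tool_pos: [0.5275, 0.0941, 0.0515]
tcp_rot: [-3.141, 0.048, -0.0]
wrist_force: [-0.4, 0.4, -3.2]
width: 0.238
grip_force: 99.4
```

```bash
cat > m.py <<'E'
from h import *
s,y=tool();print(s["time"],s["tool_pos"].round(4),y+90)
im,P,K,T=grab("wrist")
p,m=sel(P,im,(.54,.61),(-.05,.07),(.064,.0722),"lo")
b,_=sel(P,im,(.5,.65),(-.1,0),(.0725,.08),"lo")
if len(p)>5: print("whead",*rect(p),"y ext",np.percentile(p[:,1],[1,99]).round(4),p[:,2].mean())
p,m=sel(P,im,(.545,.61),(.0,.25),(.052,.075),"lo")
if len(p)>5: print("mallet",*rect(p),"ymin",np.percentile(p[:,1],1))
E
python3 m.py
```

```text
21.575 [0.5275 0.0941 0.0515] -1.7524881983715659
whead [572.6  58.9] [22.3 33.2] 89.9 6059 y ext [0.0484 0.0698] 0.06724737854343238
mallet [570.8  92.8] [89.9 38.6] 88.5 34511 ymin 0.04923805105310623
```

```bash
cat > m.py <<'E'
from h import *
s,y=tool();print(s["time"],s["tool_pos"].round(4),y+90)
im,P,K,T=grab("wrist")
f=s["tool_pos"][1]-.0464
print("face",round(f,4))
p,m=sel(P,im,(.545,.605),(-.021,f-.003),(.06,.08),None)
print("whead",*rect(p),"y ext",np.percentile(p[:,1],[1,99]).round(4),p[:,2].mean())
E
python3 m.py
```

```text
21.625 [0.5274 0.0938 0.0515] -1.7449895926155108
face 0.0474
whead [574.1  22.7] [23.2 29.9] 87.3 10763 y ext [0.0121 0.034 ] 0.07104835902668348
```

>>> {"api": "carry_out", "payload": {"series": "0 -0.01 0 0;0 -0.01 0 0;0 -0.004 0 0;0 0 0 0"}}

```text
time: 22.18
tool_pos: [0.5271, 0.0686, 0.0515]
tcp_rot: [3.141, -0.051, -0.001]
wrist_force: [-1.1, 0.8, -5.5]
width: 0.238
grip_force: 99.5
```

>>> {"api": "carry_out", "payload": {"series": "0 0.008 0 0;0 0.008 0 0;0 0 0 0;0 0 0 0"}}

```text
time: 22.68
tool_pos: [0.5275, 0.0854, 0.0516]
tcp_rot: [3.141, -0.049, 0.0]
wrist_force: [0.0, 0.2, -4.6]
width: 0.238
grip_force: 99.4
```

```bash
python3 m.py
```

```text
22.675 [0.5275 0.0854 0.0516] -1.7740455507524757
face 0.039
whead [573.3  11.4] [23.3 30.4] 88.1 10832 y ext [0.0008 0.0226] 0.07100702447198136
```

>>> {"api": "carry_out", "payload": {"series": "0 -0.01 0 0;0 -0.01 0 0;0 -0.006 0 0;0 0 0 0;0 0.008 0 0;0 0.008 0 0;0 0 0 0"}}

```text
time: 23.6
tool_pos: [0.5277, 0.0759, 0.0517]
tcp_rot: [3.141, -0.048, 0.001]
wrist_force: [-0.3, -0.4, -3.7]
width: 0.237
grip_force: 99.4
```

```bash
python3 m.py
```

```text
23.6 [0.5277 0.0759 0.0517] -1.7425897671295587
face 0.0295
whead [571.9   1.1] [23.5 30.1] 88.6 10757 y ext [-0.0092  0.0125] 0.07097547104321583
```

>>> {"api": "carry_out", "payload": {"series": "0 -0.01 0 0;0 -0.01 0 0;0 -0.004 0 0;0 0 0 0;0 0.008 0 0;0 0.008 0 0;0 0 0 0"}}

```text
time: 24.52
tool_pos: [0.5275, 0.0677, 0.0516]
tcp_rot: [3.141, -0.048, 0.0]
wrist_force: [-0.4, 0.3, -4.6]
width: 0.238
grip_force: 99.5
```

>>> {"api": "carry_out", "payload": {"series": "0 -0.01 0 0;0 -0.009 0 0;0 -0.004 0 0;0 0 0 0"}}

```text
time: 25.02
tool_pos: [0.5272, 0.0466, 0.0517]
tcp_rot: [-3.136, 0.052, 0.001]
wrist_force: [-1.1, 14.8, -1.9]
width: 0.237
grip_force: 99.9
```

>>> {"api": "carry_out", "payload": {"series": "0 -0.001 0 0;0 0 0 0"}}

```text
time: 25.28
tool_pos: [0.5271, 0.0465, 0.0517]
tcp_rot: [-3.135, 0.052, 0.001]
wrist_force: [-1.4, 17.6, -2.4]
width: 0.24
grip_force: 100.0
```

>>> {"api": "carry_out", "payload": {"series": "0 0.008 0 0;0 0.008 0 0;0 0 0 0"}}

```text
time: 25.65
tool_pos: [0.5274, 0.0591, 0.0515]
tcp_rot: [3.141, -0.049, -0.0]
wrist_force: [0.1, -0.5, -3.4]
width: 0.238
grip_force: 99.7
```

```bash
python3 m.py
```

```text
25.65 [0.5274 0.0591 0.0515] -1.7989547936983428
face 0.0127
whead [565.9  -9.8] [41.8 22.5] 0.0 11027 y ext [-0.0209  0.001 ] 0.07095674405728006
```

>>> {"api": "carry_out", "payload": {"series": "0 -0.008 0 0;0 -0.008 0 0;0 0 0 0"}}

```text
time: 26.08
tool_pos: [0.5272, 0.0465, 0.0517]
tcp_rot: [-3.134, 0.053, 0.001]
wrist_force: [-0.5, 18.2, -4.2]
width: 0.236
grip_force: 100.2
```

>>> {"api": "carry_out", "payload": {"series": "0 0.008 0 0;0 0.01 0 0;0 0 0 0"}}

```text
time: 26.45
tool_pos: [0.5274, 0.0613, 0.0515]
tcp_rot: [3.141, -0.049, -0.0]
wrist_force: [0.3, -0.5, -4.0]
width: 0.24
grip_force: 100.1
```

```bash
python3 m.py; python3 - <<'E'
from h import *
im,P,K,T=grab("wrist");cv2.imwrite("pics/w6.png",im[60:360,340:])
E
```

```text
26.45 [0.5274 0.0613 0.0515] -1.7867189193654127
face 0.0149
whead [565.9  -9.8] [22.5 41.7] 89.9 11129 y ext [-0.0209  0.001 ] 0.0709240146278126
```

View pics/w6.png

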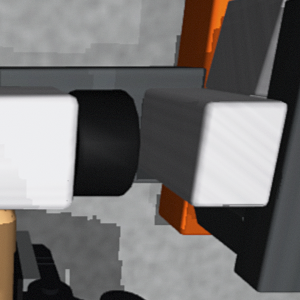

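The wedge head sits flush against the bridge (crop 285,150) and the second tap moved it no further, so it is home. Now I'll lay the mallet down.

>>> {"api": "carry_out", "payload": {"series": "0 0.02 0.01 0;0 0.02 0.03 0;0.01 0.03 0.02 0;0.015 0.03 0 0;0.015 0.03 0 0;0.015 0.03 0 2;0.015 0.03 0 2;0.015 0.03 0 2;0.01 0.02 0 0;0.005 0.012 -0.01 0;0 0 -0.03 0;0 0 -0.025 0;0 0 -0.01 0;0 0 0 0;0 0 0 0"}}

```text
time: 28.42
tool_pos: [0.6284, 0.3135, 0.0379]
tcp_rot: [-3.139, -0.114, -0.003]
wrist_force: [0.0, 0.6, -3.0]
width: 0.237
grip_force: 100.3
```

>>> {"api": "carry_out", "payload": {"series": "0 0 -0.008 0;0 0 -0.006 0;0 0 -0.003 0;0 0 -0.001 0;0 0 0 0"}}

```text
time: 29.05
tool_pos: [0.6276, 0.3132, 0.0186]
tcp_rot: [-3.139, -0.115, -0.0]
wrist_force: [-0.2, 0.7, -4.9]
width: 0.237
grip_force: 100.3
```

>>> {"api": "carry_out", "payload": {"series": "0 0 -0.0006 0;0 0 0 0;0 0 0 0"}}

```text
time: 29.42
tool_pos: [0.6277, 0.3133, 0.0184]
tcp_rot: [-3.139, -0.115, -0.001]
wrist_force: [-0.9, -0.6, -0.0]
width: 0.239
grip_force: 100.9
```

Contact made. I'll release and lift.

>>> {"api": "carry_out", "payload": {"series": "0 0 -0.0003 0;0 0 0 0;0 0 0 0;0 0 0 0;0 0 0 0", "grip_force": 20}}

```text
time: 30.05
tool_pos: [0.6277, 0.3133, 0.0184]
tcp_rot: [-3.139, -0.115, -0.001]
wrist_force: [-3.1, -1.8, 5.1]
width: 0.234
grip_force: 101.3
```

>>> {"api": "carry_out", "payload": {"series": "0 0 0 0;0 0 0 0;0 0 0 0;0 0 0 0;0 0 0 0;0 0 0.02 0;0 0 0.04 0;0 0 0.05 0;-0.02 0 0.05 0;-0.03 0 0 0;0 0 0 0;0 0 0 0", "jaw": 1}}

```text
time: 31.55
tool_pos: [0.5778, 0.3132, 0.1783]
tcp_rot: [-3.139, -0.115, -0.002]
wrist_force: [-0.4, 0.4, -0.7]
width: 0.996
grip_force: 0.0
```

```bash
python3 - <<'E'
from h import *
s,y=tool();print(s["time"],s["tool_pos"],s["width"])
im,P,K,T=grab("wrist")
p,m=sel(P,im,(.6,.75),(.25,.42),(.012,.06),"lo");print("mhead",*rect(p),p[:,2].max())
for n in ("scene","side"):
    im,P,K,T=grab(n)
    p,m=sel(P,im,(.545,.60),(-.02,.08),(.06,.08),"lo")
    if len(p)>5: print("head",*rect(p),np.percentile(p[:,1],[1,99]))
    for nm,a in dict(jar=((.7,.82),(-.3,-.15),(.075,.1),None),bin=((.65,.9),(.05,.28),(.03,.05),"hi"),sd=((.35,.5),(-.2,.1),(.008,.05),None)).items():
        p,m=sel(P,im,*a)
        if len(p)>5: print(nm,*rect(p))
E
```

```text
31.55 [0.57781565 0.31319487 0.17829818] 0.9959095458969632
mhead [672.9 316.2] [34.5 89.9] 4.2 7928 0.038071019641476134
head [571.1  -9. ] [31.8 20.8] 2.9 108 [-0.01961425  0.00138175]
jar [ 756.7 -236.7] [51.8 52.4] 14.1 329
bin [754.6 161.5] [ 91.3 109.5] 14.2 433
sd [430.6 -58.1] [ 27.3 158.7] 9.3 310
head [570.2  -9.2] [29.7 20.2] 5.4 97 [-0.01921879  0.00079433]
jar [ 754.9 -238. ] [53.9 51.3] 72.2 683
bin [751.9 159.5] [ 89.4 113.4] 14.5 418
sd [429.2 -58.3] [ 25.6 163.7] 8.4 523
```

```bash
python3 -c "
from workcell import bot
print(bot.finish_job())"
```

```text
the job is handed in; nothing more can be done
None
```

The job is handed in at about 32 s: the wedge was driven home with several mallet taps and sits against the fixture, and the mallet lies flat on the bench. The screwdriver, bin and jar measure within a few millimetres of where they started; the interface returned no verdict.

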